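Start a chip test on the bench tester

ROBOT

A 6-joint arm with a two-finger parallel gripper is mounted at the origin on a cart in front of the work surface, level with it; the furniture and walls round the work are solid. World frame = base frame: x ahead of the robot, y to its left, z up, the work surface at z = 0. Lengths are in mm, angles in degrees, forces in N, time in s.
With the tool pointing down it reaches from about 300 to 850 mm from the base axis. Payload 4.2 kg.
Tool frame: the origin (TCP) lies between the finger pads; the fingertips stand 22 mm ahead of it and the grasp point (between the pads) lies 3 mm ahead of it; z points along the fingers, y is the direction in which the jaws open and shut (so a half turn about z gives the same grasp; the last joint's range is limited). The gripper opens to 91 mm and grips with 3 to 60 N. Pads are 32 mm wide; open, the fingers measure 118 mm over their backs; the gripper's body (76 mm by 178 mm) begins 60 mm behind the grasp point.
Start: joints at [63.827, 18.312, 89.639, -0, 72.044, -1.146], TCP at [243.253, 521.027, 235.976] pointing down, gripper open.
Joint ranges: [-177.97, 177.97], [-48.28, 115.42], [12.27, 149.76], [-77.06, 257.06], [2.81, 150.46], [-146.56, 146.56]. Speed limits (degrees/s): [147.25, 147.25, 180, 180, 180, 180].

INTERFACE

Orientations are given as [roll, pitch, yaw] about the fixed x, y, z axes, in that order (R = Rz(yaw) Ry(pitch) Rx(roll)).
In Python, from workcell import telemetry, cams, env gives the robot as it stands.
- The arm moves only by the shell command python3 -m inch 'ROWS' [FORCE]. ROWS is JSON, a list of rows, each an object of numbers: "x", "y", "z": the shift along the tool's x, y, z in cm; "yaw": the turn about the tool's z in units of 5 degrees (1.0 is 5 degrees); "gripper": the gripper's target within -1 to 1 (fully open at 1, half-way at 0, shut at -1). A call has 1 to 12 rows; each row shifts and turns the commanded pose from where the row before left it, along the tool's axes as they then stand; what a row does not reach is not made up. A row lasts 1/12 s, in which the tool goes at most 41.7 mm and 7.16 degrees, less where a joint would pass 70% of its speed; a pose out of reach is approached as far as the arm can. A call is refused whole if a number of a shift passes 4.17 or a number of a turn 1, either way. A call with a gripper value outside its range is refused whole. The fingers move at their own pace and stop on an object; FORCE is the grip in N (left out, the last holds). Time passes only in rows, so rows that do not move let the fingers close. It gives the time, the measured TCP pose, the force and the opening at its end, in the units of the state.
- telemetry.state(): the state, without advancing time (a new reading comes with each control period).
- cams.grab_frame(name): name is "side" or "top"; returns a dict with "pixels" (480x640x3 uint8, red, green, blue), "mtx" (3x3 intrinsics, pixels), "rvec" (rotation vector, rad) and "tvec" (3), from world to camera coordinates, as OpenCV has them. Camera axes: x right, y down, z forward; pixel columns grow to the right and rows downward; lengths in mm; the calibration is good to about 2 mm. A picture is of the moment at which its call begins. There is no depth.
- env.job_done(): hands the job in, once; it reports no verdict.
The state is a dict: "time_s": time; "qpos": joint angles; "qvel": joint speeds; "effort": joint torques, N m; "ee_pos": TCP position; "ee_rot": TCP orientation; "force": force on the tool from outside, world axes, zero at the start; "torque": the same for the moment, N m; "gripper_width": finger opening in mm.
Only numpy, scipy, OpenCV 4.12 (cv2) and the standard library are available. Lean on these libraries where they do the work, as an engineer would, in place of code of your own. Each camera call takes 0.05 s, during which the arm holds its last target. There are 200 camera calls.

TASK

A chip lies in the open test socket of the grey chip tester: with the fingertips, push the spring-up socket lid down until it snaps shut and stays shut, then press down the raised, white-barred end of the red power rocker so that it snaps over to on, and then press the green start key fully down, keep it down for two seconds and let it come up again. Keep to that order, because the socket must not be powered while it is open and the key must not be pressed without power. Nothing here needs to be gripped: leave the red stop key alone, do not lift the tester or push it about, and leave the other things on the bench where they are.

Things in the scene. Friction and masses are not known exactly. Their poses are not given: they have to be found in the camera images.
- tester: grey chip tester, loose on rubber feet, 1.6 kg, 170 mm deep (x, away from the operator) by 210 mm wide (y, to his left), panel 50 mm above the bench. Origin: centre of underside; z up. On the panel, in the tester's frame (x, y in mm): 60 x 60 socket at (18, 47), its frame 67 above the bench; display (-53, 47); power rocker (35, -55); start key (-53, -30); stop key (-53, -78)
- socket_lid (a joint): hinged black lid of the test socket, rad: 0 = sprung fully open (29 degrees up), 0.5 = shut; shut means over 0.46. A spring lifts it (2 to 5 N on the free half pushes it down); over the last 0.14 rad it snaps shut by itself and stays. Pushed straight down from above on its free half, it folds down flat
- lid_push (a point): point on the lid's upper face, on its middle line, 45 mm from the hinge, 17 mm short of the free end; moves with the lid. With the lid shut it is at tester x = 5, y = 47 mm, 76 mm above the bench; a raised plate 34 mm square round x = 19 stands 2.5 mm higher
- lid_hinge (a point): middle of the lid's hinge line, which runs along the tester's y at the far side of the socket: tester x = 50, y = 47 mm, 71 mm above the bench. The lid is 52 mm wide and reaches 62 mm from here toward the operator; its free end stands about 105 mm above the bench when open
- power (a joint): red power rocker, 37 mm long (tester's x), 21 mm wide, pivoting about its middle crease (along y, 57.5 mm above the bench); rad: 0 = off (near half, with a white bar, raised: its near end 6 mm above the crease), 0.34 = on (near half level, far half raised); on means over 0.28. Over-centre spring: about 3 N on the near end tips it, and it stays. Surround 53 mm above the bench
- rocker_on (a point): middle of the white-barred near half of the rocker, on its upper face, 12 mm from the crease toward the operator; moves with the rocker. With the rocker on it is 57.5 mm above the bench
- start_key (a joint): green round start key, cap 20 mm across, travel 4 mm straight down, m: 0 = up, 0.004 = fully down; spring from 1.6 N to 5.2 N, comes up by itself. Counts as fully down over 0.003
- start_key_top (a point): centre of the top of the green cap, 61 mm above the bench when up; its steel collar's rim lies 53 mm above the bench, so the cap still stands 4 mm proud when down
- stop_key (a joint): red round stop key, same size as the start key, 48 mm to its right; not to be pressed (m, 0 = up)
- chip_case: gilt chip case with window lid, 95 x 88 x 23 mm, loose, left of the tester near the bench's front edge; origin centre of underside
- tweezers: black tweezers, 158 x 17 x 11 mm, loose, lying left of the tester; origin centre of underside
- connector: small white connector shell, 15 x 30 x 8 mm, loose, just in front of the tester; origin centre of underside
- syringe: flux syringe, 169 x 26 x 17 mm, loose, right of the tester by the wall; origin centre of underside
- spool: solder reel, 60 mm across, 34 mm high, loose, left near the front edge; origin centre of underside
- flux_tin_lid: pale round screw lid, 51 mm across, 9 mm high, loose, front left of the tester; origin centre of underside

How it is judged:
By the outcome, as a careful person would: the job done as asked, in the order asked, and still so for the second after the job is handed in, with the robot touching nothing.
It also fails if it takes over 48 s, if anything falls off the work surface, if the arm or the gripper's body presses on something with over 40 N, if the wrist force passes 120 N, or if a joint passes its speed limit or range.

## Working session

There is one attempt and no reset: what is moved stays moved. The work goes in short steps, Python scripts to look and compute and a shell command to move; the robot and the scene stay as the last step left them, time stands still between calls to the robot, and variables do not carry over. Pictures are saved under pics/ and viewed, about 8 in all and at most 12, crops included, and the job is handed in when it is done.

```bash
mkdir -p pics; python3 - <<'E'
from workcell import telemetry,cams
import cv2,json
for n in("top","side"):
    f=cams.grab_frame(n);cv2.imwrite(f"pics/{n}0.png",f["pixels"][:,:,::-1]);print(f["mtx"].tolist(),f["rvec"],f["tvec"])
print(telemetry.state())
E
```

```text
[[590.3613214353655, 0.0, 310.61071963009044], [0.0, 590.3613214353655, 232.62351369941842], [0.0, 0.0, 1.0]] [ 2.13033775 -2.15838333  0.15720452] [ -15.02849111  506.09126387 1469.68789155]
[[542.0092055151372, 0.0, 306.9798769333216], [0.0, 542.0092055151372, 251.5541262410362], [0.0, 0.0, 1.0]] [ 0.0991774  -2.89884446  1.18280904] [ 506.23076364  102.4728606  1147.64029508]
{'time_s': 0.1, 'qpos': array([ 6.38306552e+01,  1.83470839e+01,  8.96985659e+01, -4.52515508e-04,
        7.20434148e+01, -1.14734697e+00]), 'qvel': array([-0.04552608, -0.15580967, -0.17905212, -0.05722941,  0.12507465,
       -0.05452601]), 'effort': array([ 1.18746913e-03, -4.13332736e+01, -2.32509863e+01,  7.30594550e-02,
        4.23846266e-02, -6.06774347e-05]), 'ee_pos': array([243.03974467, 520.66003156, 235.2190475 ]), 'ee_rot': array([-1.79910945e+02, -1.35322748e-03,  1.54978141e+02]), 'force': array([-0.1077162 , -0.17516012, -0.55867543]), 'torque': array([ 0.00569171,  0.06253287, -0.05671014]), 'gripper_width': 91.10667773348864}
```

View pics/top0.png

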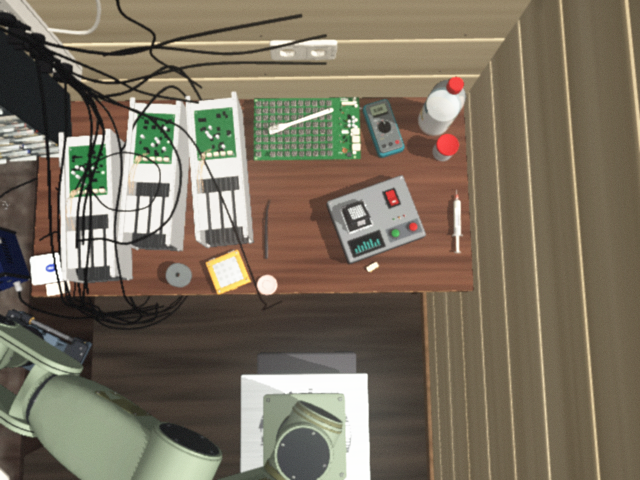

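View pics/side0.png

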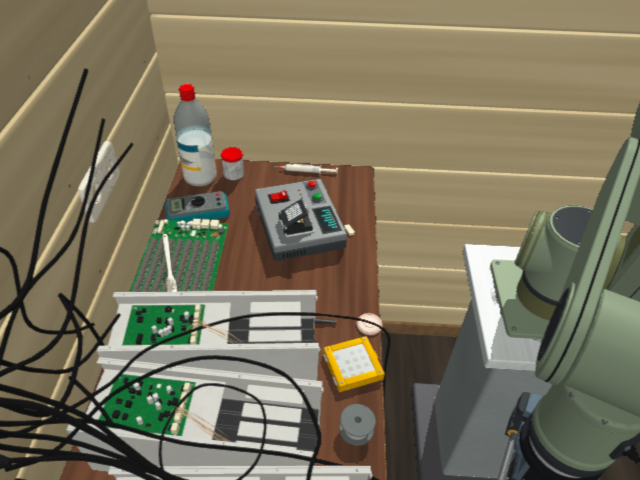

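```bash
python3 - <<'E'
import cv2,numpy as np
for n,(x,y,w,h) in dict(top=(318,170,115,98),side=(248,172,110,92)).items():
    i=cv2.imread(f"pics/{n}0.png")[y:y+h,x:x+w];cv2.imwrite(f"pics/{n}c.png",cv2.resize(i,None,fx=6,fy=6,interpolation=cv2.INTER_CUBIC))
    H=cv2.cvtColor(i,cv2.COLOR_BGR2HSV)
    for c,m in dict(g=cv2.inRange(H,(50,120,60),(75,255,255)),r=cv2.inRange(H,(0,150,80),(6,255,255))|cv2.inRange(H,(174,150,80),(180,255,255))).items():
        k=cv2.connectedComponentsWithStats(m)
        for s,ce in zip(k[2][1:],k[3][1:]):
            if s[4]>8: print(n,c,s[4],ce+[x,y])
E
```

```text
top g 33 [394.90909091 232.6969697 ]
top r 122 [391.43442623 196.91803279]
top r 45 [412.66666667 226.15555556]
side g 46 [316.76086957 195.93478261]
side r 43 [311.44186047 183.72093023]
side r 113 [278.24778761 196.0619469 ]
```

View pics/topc.png

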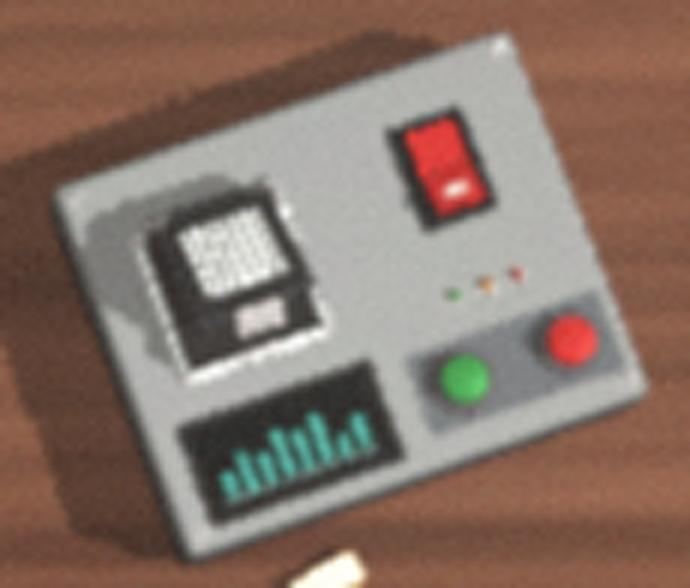

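View pics/sidec.png

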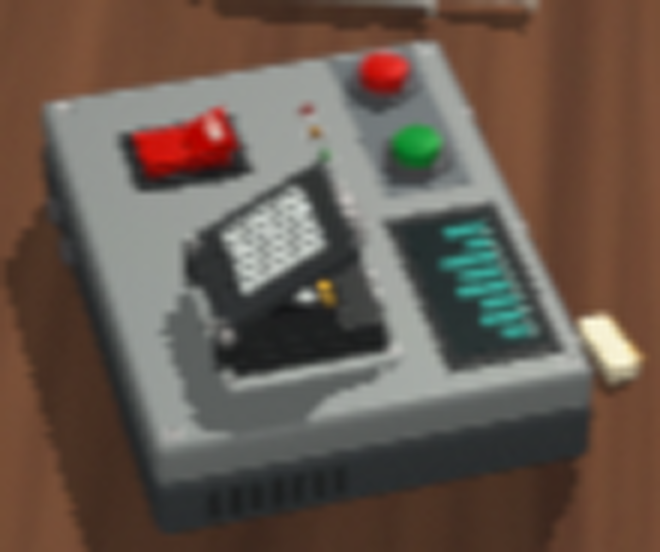

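```bash
cat > h.py <<'E'
import cv2,numpy as np
from scipy.optimize import least_squares
from workcell import cams
C={n:cams.grab_frame(n) for n in("top","side")}
def proj(n,P): c=C[n];return cv2.projectPoints(np.float64(P),c["rvec"],c["tvec"],c["mtx"],None)[0][:,0]
def W(p,P):
    P=np.float64(P);a=p[2];R=np.array([[np.cos(a),-np.sin(a)],[np.sin(a),np.cos(a)]]);return np.c_[P[:,:2]@R.T+p[:2],P[:,2]]
E
python3 - <<'E'
from h import *
M=[(85,105,50),(85,-105,50),(-85,-105,50),(-85,105,50),(-53,-30,59),(-53,-78,59),(35,-55,59)]
o=lambda l,x,y:[((u+.5)/6-.5+x,(v+.5)/6-.5+y) for u,v in l]
I={"top":o([(62,192),(510,38),(645,388),(192,558)],318,170)+[(394.9,232.7),(412.7,226.2),(391.4,196.9)],
"side":o([(160,445),(45,105),(435,45),(588,380)],248,172)+[(316.8,195.9),(311.4,183.7),(278.2,196.1)]}
for ns in(["top"],["side"],["top","side"]):
    r=least_squares(lambda p:np.concatenate([(proj(n,W(p,M))-I[n]).ravel() for n in ns]),[600,-180,.3],x_scale=[100,100,1],loss="soft_l1")
    p=r.x;print(ns,p,np.degrees(p[2]));print(np.round(r.fun.reshape(-1,2),1).tolist())
print(W(p,[(5,47,76),(50,47,71),(-5,47,95),(23,-55,57.5),(-53,-30,61),(-53,-78,61)]).round(1))
E
```

```text
['top'] [ 5.39719750e+02 -1.88289313e+02  3.37163103e-01] 19.318022832195663
[[-2.3, -0.7], [-0.2, -2.5], [1.8, 0.7], [-0.5, 0.7], [0.2, 0.0], [0.2, 0.0], [0.3, 0.2]]
['side'] [ 5.39268990e+02 -1.85816271e+02  3.32662885e-01] 19.06017932368064
[[-1.2, 2.7], [-1.6, -0.3], [0.7, -1.1], [2.0, -0.2], [0.1, 0.2], [0.0, 0.1], [0.1, -0.6]]
['top', 'side'] [ 5.39506544e+02 -1.87522581e+02  3.34293850e-01] 19.153626703807777
[[-2.5, -0.7], [-0.4, -2.4], [1.4, 0.9], [-0.9, 0.7], [-0.1, 0.1], [-0.1, 0.2], [0.1, 0.4], [-1.2, 2.2], [-1.7, -0.7], [0.5, -1.5], [2.0, -0.8], [0.0, -0.3], [-0.1, -0.4], [0.0, -1.1]]
[[ 528.8 -141.5   76. ]
 [ 571.3 -126.7   71. ]
 [ 519.4 -144.8   95. ]
 [ 579.3 -231.9   57.5]
 [ 499.3 -233.3   61. ]
 [ 515.  -278.6   61. ]]
```

```bash
python3 -m inch '[{"yaw":0.917,"gripper":-1,"z":-0.6},{"yaw":0.917,"gripper":-1,"z":-0.6},{"yaw":0.917,"gripper":-1,"z":-0.6},{"yaw":0.917,"gripper":-1,"z":-0.6},{"yaw":0.917,"gripper":-1,"z":-0.6},{"yaw":0.917,"gripper":-1,"z":-0.6},{"yaw":0.917,"gripper":-1,"z":-0.6},{"yaw":0.917,"gripper":-1,"z":-0.6},{"yaw":0.917,"gripper":-1},{"yaw":0.917,"gripper":-1},{"gripper":-1}]' 10
cat > t.py <<'E'
import numpy as np
from workcell import telemetry
s=telemetry.state();a=np.radians(19.15);d=s["ee_pos"][:2]-[539.5,-187.5]
T=np.array([d@[np.cos(a),np.sin(a)],d@[-np.sin(a),np.cos(a)]])
print("tester xy",T.round(1),"tip z",(s["ee_pos"][2]-22).round(1),"rot",s["ee_rot"].round(2),"F",s["force"].round(1),"w",s["gripper_width"],"t",s["time_s"])
for n,q in dict(lid=(0,47),rock=(18,-55),key=(-53,-30)).items(): e=(np.array(q)-T)/10; print(n,"x",e[1].round(2),"y",e[0].round(2))
E
python3 t.py
```

```text
tester xy [-47.6 766.3] tip z 213.5 rot [-179.94   -0.    154.97] F [ 0.2  0.  -0.4] w 91.47116670737192 t 0.2
lid x -71.93 y 4.76
rock x -82.13 y 6.56
key x -79.63 y -0.54invalid input
```

```bash
python3 -m inch '[{"gripper":-1}]'; python3 -m inch --help; python3 -m inch '[{"x":0,"y":0,"z":-0.6,"yaw":0.917,"gripper":-1}]'; python3 t.py
```

```text
time_s: 0.28
ee_pos: [242.9, 520.3, 240.6]
ee_rot: [-179.8, 0.0, 150.3]
force: [-0.2, 0.3, -0.4]
gripper_width: 86.6
tester xy [-48.  765.9] tip z 218.6 rot [-1.7982e+02  1.0000e-02  1.5031e+02] F [-0.2  0.3 -0.4] w 86.61040825296408 t 0.2833
lid x -71.89 y 4.8
rock x -82.09 y 6.6
key x -79.59 y -0.5invalid input
invalid input: not JSON, or not a number
```

```bash
python3 -m inch '[{"x":0,"y":0,"z":-0.6,"yaw":0.917,"gripper":-1},{"x":0,"y":0,"z":-0.6,"yaw":0.917,"gripper":-1},{"x":0,"y":0,"z":-0.6,"yaw":0.917,"gripper":-1},{"x":0,"y":0,"z":-0.6,"yaw":0.917,"gripper":-1},{"x":0,"y":0,"z":-0.6,"yaw":0.917,"gripper":-1},{"x":0,"y":0,"z":-0.6,"yaw":0.917,"gripper":-1},{"x":0,"y":0,"z":-0.6,"yaw":0.917,"gripper":-1},{"x":0,"y":0,"z":-0.6,"yaw":0.917,"gripper":-1},{"x":0,"y":0,"z":0,"yaw":0.917,"gripper":-1},{"x":0,"y":0,"z":0,"yaw":0,"gripper":-1}]' 10
python3 t.py
```

```text
time_s: 1.12
ee_pos: [243.3, 521.1, 290.2]
ee_rot: [180.0, -0.0, 109.0]
force: [-0.0, -0.2, -0.7]
gripper_width: 20.7
tester xy [-47.4 766.5] tip z 268.2 rot [ 1.7998e+02 -2.0000e-02  1.0905e+02] F [-0.  -0.2 -0.7] w 20.747548287961102 t 1.1167
lid x -71.95 y 4.74
rock x -82.15 y 6.54
key x -79.65 y -0.56
```

```bash
python3 -m inch '[{"x":-3,"y":0.2,"z":0,"yaw":0,"gripper":-1},{"x":-3,"y":0.2,"z":0,"yaw":0,"gripper":-1},{"x":-3,"y":0.2,"z":0,"yaw":0,"gripper":-1},{"x":-3,"y":0.2,"z":0,"yaw":0,"gripper":-1},{"x":-3,"y":0.2,"z":0,"yaw":0,"gripper":-1},{"x":-3,"y":0.2,"z":0,"yaw":0,"gripper":-1},{"x":-3,"y":0.2,"z":0,"yaw":0,"gripper":-1},{"x":-3,"y":0.2,"z":0,"yaw":0,"gripper":-1},{"x":-3,"y":0.2,"z":0,"yaw":0,"gripper":-1},{"x":-3,"y":0.2,"z":0,"yaw":0,"gripper":-1},{"x":-3,"y":0.2,"z":0,"yaw":0,"gripper":-1},{"x":-3,"y":0.2,"z":0,"yaw":0,"gripper":-1}]' &&
python3 -m inch '[{"x":-3,"y":0.2,"z":0,"yaw":0,"gripper":-1},{"x":-3,"y":0.2,"z":0,"yaw":0,"gripper":-1},{"x":-3,"y":0.2,"z":0,"yaw":0,"gripper":-1},{"x":-3,"y":0.2,"z":0,"yaw":0,"gripper":-1},{"x":-3,"y":0.2,"z":0,"yaw":0,"gripper":-1},{"x":-3,"y":0.2,"z":0,"yaw":0,"gripper":-1},{"x":-3,"y":0.2,"z":0,"yaw":0,"gripper":-1},{"x":-3,"y":0.2,"z":0,"yaw":0,"gripper":-1},{"x":-3,"y":0.2,"z":0,"yaw":0,"gripper":-1},{"x":-3,"y":0.2,"z":0,"yaw":0,"gripper":-1},{"x":-2,"y":0.2,"z":0,"yaw":0,"gripper":-1},{"x":0,"y":0,"z":0,"yaw":0,"gripper":-1}]'
python3 t.py
```

```text
time_s: 2.12
ee_pos: [383.9, 187.3, 289.7]
ee_rot: [-180.0, -0.0, 109.3]
force: [0.2, -0.2, 0.7]
gripper_width: 0.8
time_s: 3.12
ee_pos: [510.7, -109.6, 289.1]
ee_rot: [-180.0, 0.1, 109.0]
force: [-0.5, -0.1, -0.6]
gripper_width: 0.3
tester xy [-1.7 83.1] tip z 267.1 rot [-1.7996e+02  7.0000e-02  1.0904e+02] F [-0.5 -0.1 -0.6] w 0.28744819847604997 t 3.1167
lid x -3.61 y 0.17
rock x -13.81 y 1.97
key x -11.31 y -5.13
```

```bash
python3 -m inch '[{"x":0,"y":0,"z":0,"yaw":0,"gripper":-1},{"x":0,"y":0,"z":0,"yaw":0,"gripper":-1}]'; python3 t.py
```

```text
time_s: 3.28
ee_pos: [508.9, -105.7, 289.6]
ee_rot: [-180.0, -0.1, 109.2]
force: [0.4, 0.1, 0.8]
gripper_width: 0.8
tester xy [-2.1 87.3] tip z 267.6 rot [-1.7996e+02 -7.0000e-02  1.0918e+02] F [0.4 0.1 0.8] w 0.789533215757899 t 3.2833
lid x -4.03 y 0.21
rock x -14.23 y 2.01
key x -11.73 y -5.09
```

```bash
python3 -m inch '[{"x":-2,"y":0.1,"z":2,"yaw":0,"gripper":-1},{"x":-2,"y":0.1,"z":2,"yaw":0,"gripper":-1},{"x":0,"y":0,"z":3,"yaw":0,"gripper":-1},{"x":0,"y":0,"z":3,"yaw":0,"gripper":-1},{"x":0,"y":0,"z":2.5,"yaw":0,"gripper":-1},{"x":0,"y":0,"z":2,"yaw":0,"gripper":-1},{"x":0,"y":0,"z":0,"yaw":0,"gripper":-1},{"x":0,"y":0,"z":0,"yaw":0,"gripper":-1},{"x":0,"y":0,"z":0,"yaw":0,"gripper":-1}]'; python3 t.py
python3 - <<'E'
from h import *
o=[]
for n,(x,y,w,h) in dict(top=(318,170,115,98),side=(248,152,110,112)).items():
    o.append(cv2.resize(C[n]["pixels"][y:y+h,x:x+w,::-1],(390,int(390*h/w)),interpolation=cv2.INTER_CUBIC))
o=[cv2.copyMakeBorder(i,0,420-i.shape[0],0,5,0) for i in o]
cv2.imwrite("pics/a.png",np.hstack(o))
E
```

```text
time_s: 4.03
ee_pos: [525.3, -143.0, 146.4]
ee_rot: [179.9, 0.1, 109.2]
force: [1.1, 0.0, 0.6]
gripper_width: 0.4
tester xy [ 1.2 46.7] tip z 124.4 rot [1.7988e+02 7.0000e-02 1.0920e+02] F [1.1 0.  0.6] w 0.43197211015823633 t 4.0333
lid x 0.03 y -0.12
rock x -10.17 y 1.68
key x -7.67 y -5.42
```

View pics/a.png

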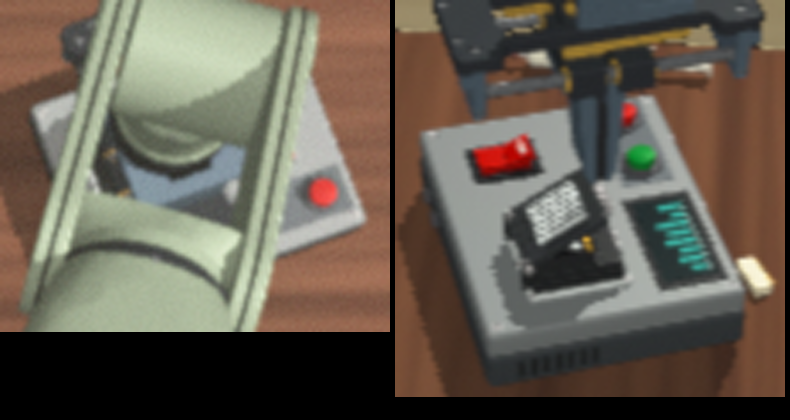

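The fingertips are above the lid's free end (side view, about pixel 597,180 in the crop). I'll press down slowly.

```bash
python3 -m inch '[{"x":0,"y":0,"z":0.5,"yaw":0,"gripper":-1},{"x":0,"y":0,"z":0.5,"yaw":0,"gripper":-1},{"x":0,"y":0,"z":0.5,"yaw":0,"gripper":-1},{"x":0,"y":0,"z":0.5,"yaw":0,"gripper":-1},{"x":0,"y":0,"z":0.4,"yaw":0,"gripper":-1},{"x":0,"y":0,"z":0.4,"yaw":0,"gripper":-1},{"x":0,"y":0,"z":0.4,"yaw":0,"gripper":-1},{"x":0,"y":0,"z":0.4,"yaw":0,"gripper":-1},{"x":0,"y":0,"z":0.2,"yaw":0,"gripper":-1},{"x":0,"y":0,"z":0.2,"yaw":0,"gripper":-1},{"x":0,"y":0,"z":0,"yaw":0,"gripper":-1},{"x":0,"y":0,"z":0,"yaw":0,"gripper":-1}]'; python3 t.py
```

```text
time_s: 5.13
ee_pos: [524.6, -143.4, 104.8]
ee_rot: [180.0, -0.0, 109.1]
force: [-0.7, -0.7, -0.6]
gripper_width: 0.4
tester xy [ 0.4 46.5] tip z 82.8 rot [ 1.7999e+02 -1.0000e-02  1.0912e+02] F [-0.7 -0.7 -0.6] w 0.3767735402430276 t 5.1333
lid x 0.05 y -0.04
rock x -10.15 y 1.76
key x -7.65 y -5.34
```

```bash
python3 -m inch '[{"x":0,"y":0,"z":0.2,"yaw":0,"gripper":-1},{"x":0,"y":0,"z":0.2,"yaw":0,"gripper":-1},{"x":0,"y":0,"z":0.1,"yaw":0,"gripper":-1},{"x":0,"y":0,"z":0,"yaw":0,"gripper":-1}]'; python3 t.py;  python3 -m inch '[{"x":0,"y":0,"z":-1,"yaw":0,"gripper":-1},{"x":0,"y":0,"z":-2,"yaw":0,"gripper":-1},{"x":-1,"y":0.2,"z":-1.5,"yaw":0,"gripper":-1},{"x":-2,"y":0.4,"z":0,"yaw":0,"gripper":-1},{"x":-2.5,"y":0.4,"z":0,"yaw":0,"gripper":-1},{"x":-2.5,"y":0.4,"z":0,"yaw":0,"gripper":-1},{"x":-2.2,"y":0.4,"z":0,"yaw":0,"gripper":-1},{"x":0,"y":0,"z":0,"yaw":0,"gripper":-1},{"x":0,"y":0,"z":0,"yaw":0,"gripper":-1},{"x":0,"y":0,"z":0,"yaw":0,"gripper":-1}]'; python3 t.py
cat > pic.py <<'E'
import sys
from h import *
x,y,w,h=248,152,110,112
cv2.imwrite(f"pics/{sys.argv[1]}.png",cv2.resize(C["side"]["pixels"][y:y+h,x:x+w,::-1],None,fx=5,fy=5,interpolation=cv2.INTER_CUBIC))
E
python3 pic.py b
```

```text
time_s: 5.47
ee_pos: [524.3, -143.5, 99.7]
ee_rot: [-180.0, -0.0, 109.1]
force: [-0.1, 0.3, 0.2]
gripper_width: 0.6
tester xy [ 0.1 46.6] tip z 77.7 rot [-1.7998e+02 -2.0000e-02  1.0912e+02] F [-0.1  0.3  0.2] w 0.5887854072243142 t 5.4667
lid x 0.04 y -0.01
rock x -10.16 y 1.79
key x -7.66 y -5.31
time_s: 6.3
ee_pos: [574.5, -233.5, 145.2]
ee_rot: [-180.0, -0.0, 109.1]
force: [1.1, 0.8, 0.2]
gripper_width: 0.8
tester xy [ 17.9 -55. ] tip z 123.2 rot [-1.7999e+02 -4.0000e-02  1.0911e+02] F [1.1 0.8 0.2] w 0.8197351181391326 t 6.3
lid x 10.2 y -1.79
rock x -0.0 y 0.01
key x 2.5 y -7.09
```

View pics/b.png

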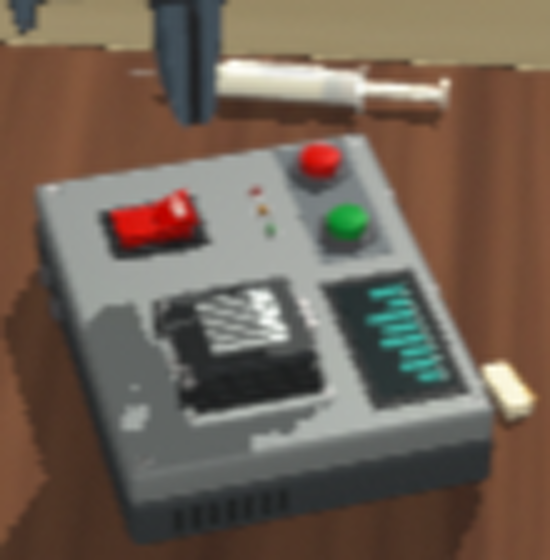

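The lid lies flat (crop 240,320), the rocker is still off and the tester has not moved. Next is the rocker.

```bash
python3 -m inch '[{"x":0,"y":0,"z":1.5,"yaw":0,"gripper":-1},{"x":0,"y":0,"z":2,"yaw":0,"gripper":-1},{"x":0,"y":0,"z":1.5,"yaw":0,"gripper":-1},{"x":0,"y":0,"z":0.5,"yaw":0,"gripper":-1},{"x":0,"y":0,"z":0.3,"yaw":0,"gripper":-1},{"x":0,"y":0,"z":0.2,"yaw":0,"gripper":-1},{"x":0,"y":0,"z":0.2,"yaw":0,"gripper":-1},{"x":0,"y":0,"z":0.2,"yaw":0,"gripper":-1},{"x":0,"y":0,"z":0.1,"yaw":0,"gripper":-1},{"x":0,"y":0,"z":0,"yaw":0,"gripper":-1},{"x":0,"y":0,"z":0,"yaw":0,"gripper":-1}]'; python3 t.py
```

```text
time_s: 7.32
ee_pos: [575.3, -234.1, 80.1]
ee_rot: [180.0, 0.0, 109.1]
force: [-0.2, 0.3, -0.4]
gripper_width: 0.7
tester xy [ 18.5 -55.8] tip z 58.1 rot [1.7995e+02 3.0000e-02 1.0912e+02] F [-0.2  0.3 -0.4] w 0.6977441730089747 t 7.3167
lid x 10.28 y -1.85
rock x 0.08 y -0.05
key x 2.58 y -7.15
```

```bash
python3 -m inch '[{"x":0,"y":0,"z":-1.5,"yaw":0,"gripper":-1},{"x":0,"y":0,"z":-2.5,"yaw":0,"gripper":-1},{"x":0.6,"y":-1.8,"z":-1,"yaw":0,"gripper":-1},{"x":0.6,"y":-1.8,"z":0,"yaw":0,"gripper":-1},{"x":0.7,"y":-1.8,"z":0,"yaw":0,"gripper":-1},{"x":0.6,"y":-1.7,"z":0,"yaw":0,"gripper":-1},{"x":0,"y":0,"z":0,"yaw":0,"gripper":-1},{"x":0,"y":0,"z":0,"yaw":0,"gripper":-1},{"x":0,"y":0,"z":0,"yaw":0,"gripper":-1}]'; python3 t.py; python3 pic.py c
```

```text
time_s: 8.07
ee_pos: [500.8, -234.0, 130.4]
ee_rot: [179.9, 0.1, 109.1]
force: [0.2, -0.8, 0.1]
gripper_width: 0.4
tester xy [-51.8 -31.2] tip z 108.4 rot [1.7990e+02 7.0000e-02 1.0912e+02] F [ 0.2 -0.8  0.1] w 0.4148292378610714 t 8.0667
lid x 7.82 y 5.18
rock x -2.38 y 6.98
key x 0.12 y -0.12
```

View pics/c.png

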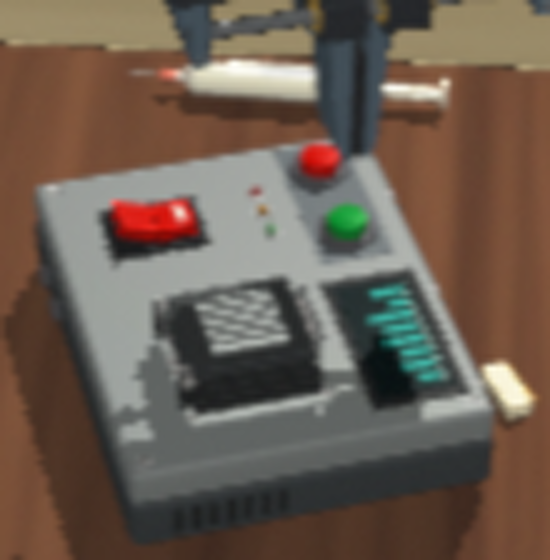

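The rocker is now on: its far half is raised (crop 130,210). Now the green key, lowering it until the force shows it has bottomed out.

```bash
python3 -m inch '[{"x":0,"y":0,"z":1.5,"yaw":0,"gripper":-1},{"x":0,"y":0,"z":1.8,"yaw":0,"gripper":-1},{"x":0.1,"y":-0.1,"z":0.8,"yaw":0,"gripper":-1},{"x":0,"y":0,"z":0.3,"yaw":0,"gripper":-1},{"x":0,"y":0,"z":0.2,"yaw":0,"gripper":-1},{"x":0,"y":0,"z":0.2,"yaw":0,"gripper":-1},{"x":0,"y":0,"z":0.2,"yaw":0,"gripper":-1},{"x":0,"y":0,"z":0.1,"yaw":0,"gripper":-1},{"x":0,"y":0,"z":0,"yaw":0,"gripper":-1},{"x":0,"y":0,"z":0,"yaw":0,"gripper":-1},{"x":0,"y":0,"z":0,"yaw":0,"gripper":-1}]'; python3 t.py; python3 -m inch '[{"x":0,"y":0,"z":0.1,"yaw":0,"gripper":-1},{"x":0,"y":0,"z":0,"yaw":0,"gripper":-1}]'; python3 t.py
```

```text
time_s: 9.08
ee_pos: [498.7, -233.0, 79.6]
ee_rot: [179.9, 0.0, 109.1]
force: [-0.9, 2.5, 4.6]
gripper_width: 0.7
tester xy [-53.4 -29.6] tip z 57.6 rot [1.7994e+02 3.0000e-02 1.0911e+02] F [-0.9  2.5  4.6] w 0.7025078286623657 t 9.0833
lid x 7.66 y 5.34
rock x -2.54 y 7.14
key x -0.04 y 0.04
time_s: 9.25
ee_pos: [498.7, -233.0, 79.2]
ee_rot: [179.9, 0.0, 109.1]
force: [-1.7, 1.8, 9.8]
gripper_width: 0.5
tester xy [-53.4 -29.6] tip z 57.2 rot [1.7994e+02 4.0000e-02 1.0912e+02] F [-1.7  1.8  9.8] w 0.47301443671232135 t 9.25
lid x 7.66 y 5.34
rock x -2.54 y 7.14
key x -0.04 y 0.04
```

The force is 9.8 N, so the key is at its stop. I'll hold for a little over 2 s, then lift.

```bash
H='' ; python3 -m inch '[{"x":0,"y":0,"z":0,"yaw":0,"gripper":-1},{"x":0,"y":0,"z":0,"yaw":0,"gripper":-1},{"x":0,"y":0,"z":0,"yaw":0,"gripper":-1},{"x":0,"y":0,"z":0,"yaw":0,"gripper":-1},{"x":0,"y":0,"z":0,"yaw":0,"gripper":-1},{"x":0,"y":0,"z":0,"yaw":0,"gripper":-1},{"x":0,"y":0,"z":0,"yaw":0,"gripper":-1},{"x":0,"y":0,"z":0,"yaw":0,"gripper":-1},{"x":0,"y":0,"z":0,"yaw":0,"gripper":-1},{"x":0,"y":0,"z":0,"yaw":0,"gripper":-1},{"x":0,"y":0,"z":0,"yaw":0,"gripper":-1},{"x":0,"y":0,"z":0,"yaw":0,"gripper":-1}]'; python3 -m inch '[{"x":0,"y":0,"z":0,"yaw":0,"gripper":-1},{"x":0,"y":0,"z":0,"yaw":0,"gripper":-1},{"x":0,"y":0,"z":0,"yaw":0,"gripper":-1},{"x":0,"y":0,"z":0,"yaw":0,"gripper":-1},{"x":0,"y":0,"z":0,"yaw":0,"gripper":-1},{"x":0,"y":0,"z":0,"yaw":0,"gripper":-1},{"x":0,"y":0,"z":0,"yaw":0,"gripper":-1},{"x":0,"y":0,"z":0,"yaw":0,"gripper":-1},{"x":0,"y":0,"z":0,"yaw":0,"gripper":-1},{"x":0,"y":0,"z":0,"yaw":0,"gripper":-1},{"x":0,"y":0,"z":0,"yaw":0,"gripper":-1},{"x":0,"y":0,"z":0,"yaw":0,"gripper":-1}]'; python3 -m inch '[{"x":0,"y":0,"z":0,"yaw":0,"gripper":-1},{"x":0,"y":0,"z":-0.5,"yaw":0,"gripper":-1},{"x":0,"y":0,"z":-1.5,"yaw":0,"gripper":-1},{"x":0,"y":0,"z":-3,"yaw":0,"gripper":-1},{"x":0,"y":0,"z":-3,"yaw":0,"gripper":-1},{"x":0,"y":0,"z":-1.5,"yaw":0,"gripper":-1},{"x":0,"y":0,"z":0,"yaw":0,"gripper":-1},{"x":0,"y":0,"z":0,"yaw":0,"gripper":-1},{"x":0,"y":0,"z":0,"yaw":0,"gripper":-1}]'; python3 t.py; python3 pic.py d
```

```text
time_s: 10.25
ee_pos: [498.8, -233.0, 79.2]
ee_rot: [179.9, 0.0, 109.1]
force: [-1.7, 1.8, 10.4]
gripper_width: 0.3
time_s: 11.25
ee_pos: [498.7, -233.0, 79.2]
ee_rot: [179.9, 0.0, 109.1]
force: [-2.2, 2.4, 10.0]
gripper_width: 0.8
time_s: 12.0
ee_pos: [497.6, -232.8, 171.5]
ee_rot: [-179.9, -0.1, 109.1]
force: [0.2, -0.1, -0.4]
gripper_width: 0.7
tester xy [-54.5 -29. ] tip z 149.5 rot [-1.7990e+02 -9.0000e-02  1.0912e+02] F [ 0.2 -0.1 -0.4] w 0.6829618982964142 t 12.0
lid x 7.6 y 5.45
rock x -2.6 y 7.25
key x -0.1 y 0.15
```

View pics/d.png

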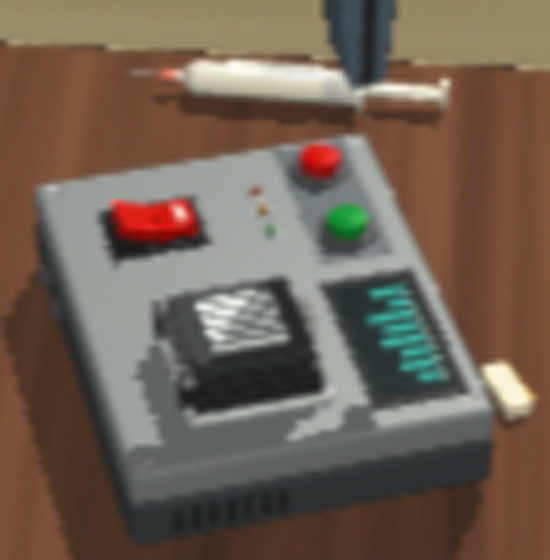

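The lid is shut, the rocker is on, the green key is back up, and nothing has shifted. I'm handing it in.

```bash
python3 -c "
from workcell import env
print(env.job_done())"
```

```text
the job is handed in; nothing more can be done
None
```

I did the three steps in order and handed the job in, with the arm clear of everything at about 12 s of the 48 s allowed:

- **Lid:** I pushed it down with the closed fingertips until it snapped shut. It was still flat in the last picture.
- **Rocker:** I pressed the white-barred end and it tipped to on. The last picture shows the far half raised.
- **Start key:** I pressed it down to its stop, at about 10 N against the 5.2 N spring maximum. I held it from 9.25 s to just past 11.3 s, and the last picture shows it back up.

The tester, connector and syringe look unmoved in the side views, and I never went near the stop key. I didn't re-check the other loose items after moving.

No check failed or disagreed. The lid and rocker showed almost no force after snapping over, so for those two I'm relying on the pictures, not on a force reading.

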